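Turn the washed potatoes with the paddle

TASK

The freshly washed potatoes are drying in the steel bowl and need turning. Swing the bay's gate bar shut until it snaps into its catch, so that the bowl cannot wander; then take the wooden paddle from its stand and, without bearing down hard on the bowl, stir from the bottom until every potato has clearly shifted or rolled from how it lay. Lean the paddle back in its stand as it was; spill no potato, do not handle them with the gripper, and leave the bottle, the can and the carton alone.

Things in the scene. Friction and masses are not known exactly. Their poses are not given: they have to be found in the camera images.
- bay: Bowl bay fixed to the bench: a grey base plate 246 x 266 mm, 4 mm thick, with a steel rail (8 mm bar, centre 34 mm above the bench) 105 mm from the centre on its +x, -x and +y sides and a hinged gate bar on its -y side. Corner posts are 46 mm high. Origin: on the bench under the centre of the bay; z up.
- bay_center (a point): Centre of the bay on top of its base plate, 4 mm above the bench; the middle of the bowl belongs above it (a few mm of play all round).
- gate (a joint): Gate hinge, vertical. 0 = shut: the bar lies along the bay's +x; growing values (to 1.6 rad) swing its free end out towards the bay's -y. Starts 0.7 to 1.35, turns lightly, stays where left. From about 0.1 rad the bar must ride over a sprung latch nose, which takes about 5 to 12 N at the stub; past it (0.04) the bar snaps against its stop and is held. Shut means below 0.02 rad.
- gate_hinge (a point): Point on the gate's hinge axis at the bar's height, 34 mm above the bench, at x=-105, y=-105 mm in the bay frame. Its x axis runs along the bar to the free end.
- gate_stub (a point): On the gate: axis of the upright stub to push it by, 180 mm from the hinge along the bar, 64 mm above the bench. The stub is 12 mm thick and rises from the bar to 78 mm above the bench. The bar is 10 mm thick, its centre 34 mm above the bench; its free end is 229 mm from the hinge.
- bowl: Loose steel mixing bowl standing in the bay, about 0.45 kg: 80 mm high, outer radius 90 mm at the bottom and 107 mm at the rolled rim, wall 3.5 mm, floor 4 mm thick. Origin: centre of its underside.
- bowl_in (a point): Centre of the bowl's inner floor. The inner floor has a radius of about 86 mm, the mouth 99 mm; the rim stands 76 mm above this point.
- paddle: Flat wooden paddle, 200 mm long, 60 g. Origin: middle of the blade's end; x up the handle, y across the blade, z its normal. Blade 70 mm long, 50 wide, 7 thick; handle 16 mm wide (y), 13 thick (z). It starts leaning 70 degrees to the bench, blade down. Grip it 160 to 175 mm from the blade's end, fingers in line with the handle and closing on its thickness (then it pushes broadside without turning in the fingers), or across its width.
- paddle_tip (a point): Middle of the blade's end.
- paddle_neck (a point): On the handle's axis 115 mm from the blade's end: where it leans in the fork.
- stand: Paddle stand fixed to the bench: dish 120 x 90 mm, a 12 mm high lip that stops the blade's end, and a wire fork about 115 mm high, 21 mm between the prongs (across the stand's y), flaring out at its mouth, open towards the stand's -x; the handle leans towards +x. Draw the paddle out towards -x: straight up, the blade catches under the prongs. Origin: under the dish's middle.
- stand_foot (a point): Where the middle of the blade's end stands in the dish (5 mm above the bench).
- stand_fork (a point): Where the handle's axis, 115 mm up the paddle, lies in the fork (113 mm above the bench).
- potato0: New potato, tan, egg-shaped, 49 mm long (x) and 39 mm thick, 35 g, wet and slippery. Origin: its middle; its z points up at the start, and it rolls about. All seven start on the bowl's floor, one near the middle and six round it.
- potato1: New potato, tan, egg-shaped, 49 mm long (x) and 39 mm thick, 35 g, wet and slippery. Origin: its middle; its z points up at the start, and it rolls about. All seven start on the bowl's floor, one near the middle and six round it.
- potato2: New potato, tan, egg-shaped, 49 mm long (x) and 39 mm thick, 35 g, wet and slippery. Origin: its middle; its z points up at the start, and it rolls about. All seven start on the bowl's floor, one near the middle and six round it.
- potato3: New potato, tan, egg-shaped, 49 mm long (x) and 39 mm thick, 35 g, wet and slippery. Origin: its middle; its z points up at the start, and it rolls about. All seven start on the bowl's floor, one near the middle and six round it.
- potato4: New potato, tan, egg-shaped, 49 mm long (x) and 39 mm thick, 35 g, wet and slippery. Origin: its middle; its z points up at the start, and it rolls about. All seven start on the bowl's floor, one near the middle and six round it.
- potato5: New potato, tan, egg-shaped, 49 mm long (x) and 39 mm thick, 35 g, wet and slippery. Origin: its middle; its z points up at the start, and it rolls about. All seven start on the bowl's floor, one near the middle and six round it.
- potato6: New potato, tan, egg-shaped, 49 mm long (x) and 39 mm thick, 35 g, wet and slippery. Origin: its middle; its z points up at the start, and it rolls about. All seven start on the bowl's floor, one near the middle and six round it.
- bottle: Green bottle, 72 mm across, 250 mm tall; a bystander. Origin under its centre.
- can: Food can, 74 mm across, 110 mm tall; a bystander. Origin under its centre.
- carton: Cardboard carton 100 x 150 x 90 mm; a bystander. Origin under its centre.
Mind the look-alikes: they are no part of the job. Leave any green look-alike of the potato3 alone.

How it is judged:
By the outcome, as a careful person would: the job done as asked, in the order asked, and still so for the second after the job is handed in, with the robot touching nothing.
It also fails if it takes over 72 s, if anything falls off the work surface, if the arm or the gripper's body presses on something with over 40 N, if the wrist force passes 120 N, or if a joint passes its speed limit or range.

ROBOT

A 6-joint arm with a two-finger parallel gripper is mounted at the origin on the work surface. World frame = base frame: x ahead of the robot, y to its left, z up, the work surface at z = 0. Lengths are in m, angles in rad, forces in N, time in s.
With the tool pointing down it reaches from about 0.275 to 0.725 m from the base axis. Payload 15.9 kg.
Tool frame: the origin (TCP) lies on the centre line of the jaws, within the pads' length; the fingertips stand 17 mm ahead of it and the grasp point (between the pads) lies 2 mm behind it; z points along the fingers, x is the direction in which the jaws open and shut, and the axes are right-handed (so a half turn about z gives the same grasp; the last joint's range is limited). The gripper opens to 85 mm and grips with 20 to 120 N. Pads are 22 mm wide; open, the fingers measure 114 mm over their backs; the gripper's body (76 mm by 85 mm) begins 54 mm behind the grasp point. The pads swing forward as they close: fully open they stand 13 mm farther back than shut.
Start: joints at [-1.109, 0.213, -0.034, 1.323, 0, 1.571], TCP at [0.223, -0.448, 0.248] pointing down, gripper open.
Joint ranges: [-2.98, 2.98], [-0.74, 1.72], [-1.14, 1.35], [-2.1, 2.04], [-1.57, 1.44], [-3.14, 3.14]. Speed limits (rad/s): [1.89, 1.89, 2.39, 2.57, 3.14, 3.14].

INTERFACE

Orientations are given as a 3x3 rotation matrix whose columns are the frame's x, y, z axes.
In Python, from cell import r gives the robot as it stands.
- The arm moves only by the tool apply_moves, never from a script. Its argument "steps" is a list of rows, each a list of 5 numbers: the shift along the tool's x, y, z in m, then the turn about the tool's z in degrees, then the opening, from 0 (shut) to 1 (fully open). In form: [[tx, ty, tz, turn, fingers], ...]. A call has exactly 10 rows; each row is the pose to reach, as a shift and turn from the pose commanded when the call began, along the tool's axes at that moment; what a row does not reach only later rows make up. A row lasts 1/8 s, in which the tool goes at most 62.5 mm and 10.7 degrees, less where a joint would pass 70% of its speed; a pose out of reach is approached as far as the arm can. A call with a gripper value outside its range is refused whole. The fingers move at their own pace and stop on an object; the grip force is fixed at half the most. Time passes only in rows, so rows that repeat a pose let the fingers close, or fill a call up. It gives the time, the measured TCP pose, the force and the opening at its end, in the units of the state.
- r.sense(): the state, without advancing time (a new reading comes with each control period).
- r.grab_frame(name): name is "side" or "top"; returns a dict with "frame" (480x640x3 uint8, red, green, blue), "range_z" (480x640 float32, m along the optical axis (not along the pixel's ray), 0 where there is no reading), "fx", "fy", "cx", "cy" (pixels), "position" and "attitude" of the camera in the world. Camera axes: x right, y up, looking along -z (the intrinsics and any distortion apply to the point x, -y, -z); pixel columns grow to the right and rows downward; lengths in m; the calibration is good to about 2 mm. A picture is of the moment at which its call begins.
- r.hand_in(): hands the job in, once; it reports no verdict.
Trained networks look in a picture, given as the dict that the camera call returned (one of the last four; its "shot" number tells which), for a name from the list of things; names that differ only in an ending like _2 or _b are one class to them, and where a whole thing is asked for, a point or a joint stands for the part that bears it (a point fixed in the world has none). Each returns a list of dicts, best first, with "confidence" (0 to 1); they miss things now and then, are a little off and sometimes report something else, mostly with a low value. They report only what shows in the picture. A call takes as long as a camera call. They do not tell look-alikes from the thing itself.
- r.spot_in(query, picture): "xyz" ([x, y, z] in m, in the coordinates of the camera as it stood for that picture, good to about 4 mm: the middle of the surface that is visible of it).
- r.masks_of(query, picture): "pixels" (480x640 bool, what is visible of it).
- r.pinpoint(query, picture): "xyz" ([x, y, z] in m, in the coordinates of the camera as it stood for that picture, good to about 4 mm: a listed point, or the origin of a listed thing).
The state is a dict: "clock": time; "joint_positions": joint angles; "joint_velocities": joint speeds; "joint_efforts": joint torques, N m; "tcp_pos": TCP position; "eef_rot": TCP orientation; "ft_force": force on the tool from outside, world axes, zero at the start; "moment": the same for the moment, N m; "width": finger opening in m.
Only numpy, scipy, OpenCV 4.12 (cv2) and the standard library are available. Lean on these libraries where they do the work, as an engineer would, in place of code of your own. Each camera call takes 0.05 s, during which the arm holds its last target. There are 200 camera calls.

## Working session

There is one attempt and no reset: what is moved stays moved. The work goes in short steps, Python scripts to look and compute and a tool call to move; the robot and the scene stay as the last step left them, time stands still between calls to the robot, and variables do not carry over. Pictures are saved under pics/ and viewed, about 8 in all and at most 12, crops included, and the job is handed in when it is done.

Besides the shell and the picture viewer there is one more tool, called after "Emit:" in YAML: its name, and indented under it one key for each argument. apply_moves: Moves the arm, as the interface text tells. Its arguments: {"type":"object","properties":{"steps":{"type":"array","items":{"type":"array","items":{"type":"number"}}}},"required":["steps"]}

```bash
mkdir -p pics; ls
cat > h.py <<'E'
import numpy as np,cv2
from cell import r
def W(f,p): return np.array(f["position"])+np.array(f["attitude"])@np.array(p)
def pix(f,w):
    p=np.array(f["attitude"]).T@(np.array(w)-np.array(f["position"])); return f["cx"]+f["fx"]*p[0]/-p[2], f["cy"]-f["fy"]*p[1]/-p[2]
def cloud(f):
    v,u=np.mgrid[:480,:640]; z=f["range_z"]
    P=np.stack([(u-f["cx"])/f["fx"]*z,-(v-f["cy"])/f["fy"]*z,-z],-1)
    return P@np.array(f["attitude"]).T+np.array(f["position"])
def save(f,n): cv2.imwrite("pics/"+n,f["frame"][...,::-1])
E
python3 - <<'E'
from h import *
np.set_printoptions(precision=4,suppress=True)
s=r.sense();print(s)
F={n:r.grab_frame(n) for n in("top","side")}
for n,f in F.items():
    save(f,n+"0.png");print(n,f.get("shot"),np.array(f["position"]),[k for k in f])
    for q in ["bay_center","gate_hinge","gate_stub","bowl_in","paddle_tip","paddle_neck","stand_foot","stand_fork","stand","bay","potato0","bottle","can","carton"]:
        for d in r.pinpoint(q,f)[:9 if q=="potato0" else 2]:
            if d["confidence"]>.2: w=W(f,d["xyz"]);print(n,q,round(d["confidence"],2),w,np.round(pix(f,w)))
E
```

```text
pics
{'clock': 0.0, 'joint_positions': array([-1.109 ,  0.2133, -0.0351,  1.3235,  0.    ,  1.5708]), 'joint_velocities': array([-0.0016, -0.0004,  0.0015, -0.001 , -0.0005, -0.0013]), 'joint_efforts': array([  0.0042, -68.6171,  48.7114,   0.0177,   0.0002,  -0.    ]), 'tcp_pos': array([ 0.2226, -0.4473,  0.2478]), 'eef_rot': array([[ 0.4455, -0.8953, -0.0005],
       [-0.8953, -0.4455,  0.001 ],
       [-0.0011, -0.    , -1.    ]]), 'ft_force': array([-0.0918,  0.7969, -0.574 ]), 'moment': array([-0.0146, -0.0335,  0.0329]), 'width': 0.08555911267424586}
top 1 [0.3816 0.001  1.0482] ['frame', 'range_z', 'fx', 'fy', 'cx', 'cy', 'position', 'attitude', 'shot']
top gate_hinge 0.66 [ 0.479  -0.0691  0.0357] [346. 273.]
top gate_stub 0.91 [ 0.5764 -0.2249  0.0616] [416. 228.]
top gate_stub 0.55 [0.5617 0.0476 0.0142] [295. 239.]
top bowl_in 0.57 [0.5626 0.0477 0.0147] [295. 239.]
top bowl_in 0.52 [0.4645 0.29   0.0057] [190. 282.]
top paddle_tip 0.62 [0.4664 0.2884 0.0074] [190. 281.]
top paddle_neck 0.89 [0.4233 0.3069 0.1115] [167. 298.]
top stand_foot 0.57 [0.4614 0.2869 0.0024] [191
[... 1127 characters left out ...]
97.]
side bowl_in 0.76 [0.569  0.0531 0.0047] [321. 261.]
side bowl_in 0.49 [ 0.6234  0.4789 -0.0034] [290. 198.]
side stand_foot 0.61 [0.463  0.287  0.0071] [263. 229.]
side stand_foot 0.28 [0.6187 0.0179 0.0288] [341. 257.]
side stand 0.27 [0.5725 0.0539 0.0232] [322. 255.]
side potato0 0.68 [0.5737 0.1128 0.0274] [315. 244.]
side potato0 0.42 [0.6241 0.082  0.0278] [334. 246.]
side potato0 0.42 [0.5748 0.0561 0.0245] [322. 254.]
side potato0 0.4 [0.6206 0.017  0.0298] [342. 257.]
side potato0 0.4 [0.515  0.0898 0.0286] [299. 251.]
side bottle 0.9 [ 0.6233  0.4781 -0.0021] [290. 198.]
side can 0.77 [ 0.7248 -0.341  -0.0005] [437. 332.]
side carton 0.76 [ 0.5927 -0.4447  0.0021] [412. 372.]
```

View pics/top0.png

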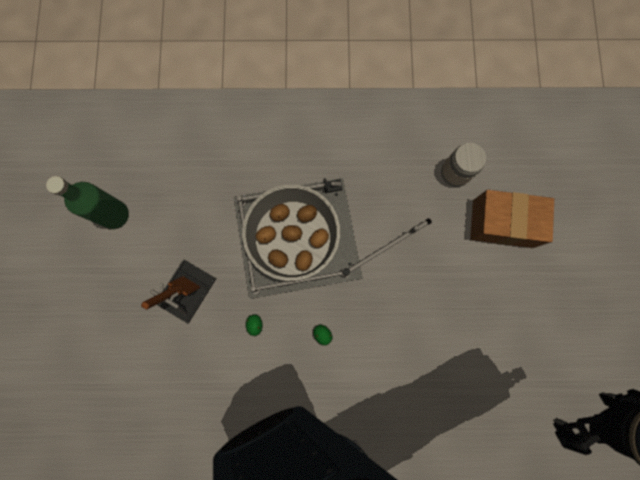

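View pics/side0.png

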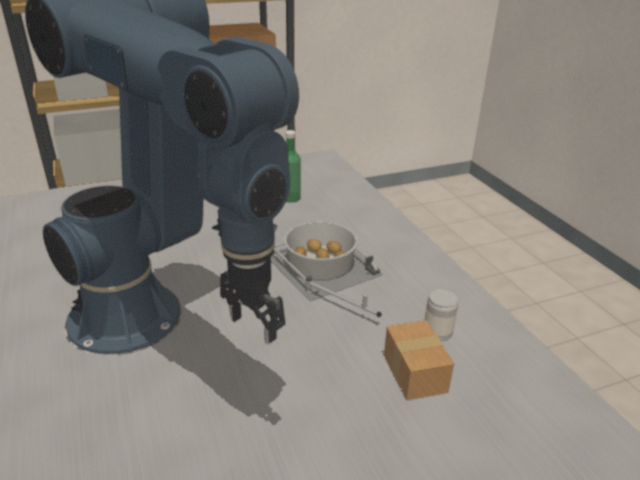

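Top view: the bowl is at about (291,232) with seven tan potatoes inside. The green look-alikes at (254,324) and (322,334) lie on the bench outside it, so I leave them alone. The only gate is the bar from (346,272) to its stub at (416,228). The only paddle has its handle end at (147,304) and its stand at (187,290). The side view agrees.

Run:
```python
from h import *
from scipy.optimize import minimize,least_squares
np.set_printoptions(precision=4,suppress=True)
f=r.grab_frame("top");P=cloud(f);c=P.reshape(-1,3);c=c[f["range_z"].ravel()>0]
near=np.hypot(*(c[:,:2]-[.57,.05]).T)
rim=c[(near<.125)&(c[:,2]>.076)&(c[:,2]<.09)]
s=least_squares(lambda q:np.hypot(rim[:,0]-q[0],rim[:,1]-q[1])-q[2],[.57,.05,.104],loss="soft_l1",f_scale=.003).x;print("rim",s,len(rim),np.median(rim[:,2]))
rl=c[(near<.17)&(near>.112)&(c[:,2]>.022)&(c[:,2]<.046)&(c[:,1]>-.04)]
def cost(q):
    C,S=np.cos(q[2]),np.sin(q[2]);d=rl[:,:2]-q[:2];x=d@[C,S];y=d@[-S,C]
    e=np.min([abs(abs(x)-.105),abs(y-.105)],0);return np.minimum(e,.015).sum()
b=min((minimize(cost,[s[0],s[1],y],method="Nelder-Mead") for y in (0,.1,.2)),key=lambda o:o.fun);print("bay",b.x,b.fun/len(rl),len(rl))
C,S=np.cos(b.x[2]),np.sin(b.x[2]);R=np.array([[C,-S],[S,C]]);print("hinge",b.x[:2]+R@[-.105,-.105],"stub shut",b.x[:2]+R@[.075,-.105])
st=c[(abs(c[:,0]-.576)<.03)&(abs(c[:,1]+.223)<.03)&(c[:,2]>.055)];print("stub",len(st),np.median(st,0))
m=r.masks_of("paddle",f);print([(q["confidence"],q["pixels"].sum()) for q in m[:3]])
h=P[m[0]["pixels"]&(f["range_z"]>0)]
for a in np.arange(0,.2,.02):
    k=h[(h[:,2]>=a)&(h[:,2]<a+.02)]
    if len(k):print(round(a,2),len(k),k.mean(0))
big=cv2.resize(f["frame"][240:345,130:345],None,fx=3.6,fy=3.6,interpolation=cv2.INTER_CUBIC);cv2.imwrite("pics/crop1.png",big[...,::-1])
```

```text
rim [0.5652 0.0528 0.1015] 1231 0.08617442068861114
bay [0.5664 0.0529 0.1737] 0.0023755759601763126 546
hinge [ 0.4812 -0.0686] stub shut [ 0.6585 -0.0375]
stub 34 [ 0.5739 -0.2201  0.0767]
[(0.68, np.int64(652))]
0.0 35 [0.4622 0.2825 0.0158]
0.02 84 [0.4587 0.2867 0.0304]
0.04 89 [0.4528 0.2904 0.0499]
0.06 94 [0.4464 0.2937 0.0697]
0.08 57 [0.4424 0.2977 0.0886]
0.1 44 [0.4343 0.3003 0.1108]
0.12 48 [0.4286 0.3037 0.1289]
0.14 52 [0.4225 0.3074 0.1492]
0.16 57 [0.4163 0.3119 0.1698]
0.18 89 [0.4083 0.3173 0.191 ]
```

View pics/crop1.png

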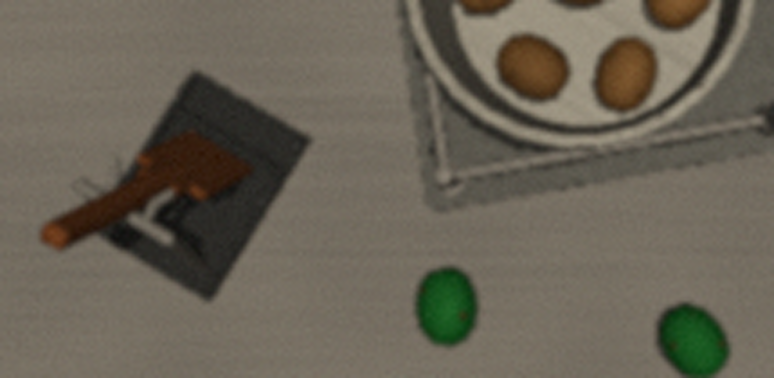

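The crop confirms tan potatoes in the bowl, green ones on the bench, and the paddle handle leaning towards crop (55,235). Bay yaw is 10° and the gate stands at about 1.19 rad. I now move behind the stub.

Emit:
apply_moves:
  steps:
    - [-0.006,-0.054,0.02,-1,0]
    - [-0.012,-0.108,0.04,-2,0]
    - [-0.018,-0.162,0.06,-3,0]
    - [-0.024,-0.216,0.08,-4,0]
    - [-0.03,-0.27,0.1,-5,0]
    - [-0.036,-0.325,0.12,-5,0]
    - [-0.041,-0.379,0.14,-5,0]
    - [-0.041,-0.379,0.165,-5,0]
    - [-0.041,-0.379,0.179,-5,0]
    - [-0.041,-0.379,0.179,-5,0]

```text
clock: 2.85
tcp_pos: [0.5429, -0.2421, 0.0687]
eef_rot: [[0.521, -0.853, -0.002], [-0.853, -0.521, 0.001], [-0.001, 0.001, -1.0]]
ft_force: [0.1, 0.5, -0.7]
width: 0.0001
```

```bash
cat >> h.py <<'E'
def rel(tp,R,targets):
    R=np.array(R); a0=np.arctan2(R[1,0],R[0,0])
    for w,ax,fi in targets:   # w xyz, ax = world angle (deg) of tool x
        d=R.T@(np.array(w)-tp); t=-((ax-np.degrees(a0)+180)%360-180); print([round(float(v),3) for v in d]+[round(float(t),1),fi])
E
python3 - <<'E'
from h import *
s=r.sense();H=np.array([.481,-.0686])
T=[]
for p in np.linspace(-58.5,1,9):
    a=np.radians(p);w=H+.18*np.array([np.cos(a),np.sin(a)])-.0165*np.array([-np.sin(a),np.cos(a)])
    T.append(([*w,.069],p,0))
rel(s["tcp_pos"],s["eef_rot"],T)
print(s["joint_positions"])
E
```

```text
[-0.0, -0.021, -0.0, -0.1, 0]
[0.0, -0.045, -0.0, -7.5, 0]
[-0.002, -0.068, -0.0, -15.0, 0]
[-0.008, -0.091, -0.0, -22.4, 0]
[-0.016, -0.113, -0.0, -29.8, 0]
[-0.027, -0.134, -0.0, -37.3, 0]
[-0.041, -0.153, -0.0, -44.7, 0]
[-0.057, -0.17, -0.0, -52.1, 0]
[-0.075, -0.185, -0.0, -59.6, 0]
[-4.19533700e-01  4.97010916e-01 -9.33595767e-02  9.82096447e-01
 -4.26713342e-05  2.17364035e+00]
```

Emit:
apply_moves:
  steps:
    - [0,-0.02,0,0,0]
    - [0,-0.045,0,-7.5,0]
    - [-0.002,-0.068,0,-15,0]
    - [-0.008,-0.091,0,-22.5,0]
    - [-0.016,-0.113,0,-30,0]
    - [-0.027,-0.134,0,-37,0]
    - [-0.041,-0.153,0,-45,0]
    - [-0.057,-0.17,0,-52,0]
    - [-0.075,-0.185,0,-59.5,0]
    - [-0.075,-0.185,0,-59.5,0]

```text
clock: 4.1
tcp_pos: [0.6636, -0.0799, 0.0704]
eef_rot: [[1.0, 0.019, 0.002], [0.019, -1.0, 0.0], [0.002, -0.0, -1.0]]
ft_force: [-0.2, -0.4, -0.1]
width: 0.0001
```

Run:
```python
from h import *
s=r.sense();print(s["tcp_pos"],s["ft_force"])
f=r.grab_frame("top");
for d in r.pinpoint("gate_stub",f)[:2]: print(d["confidence"],W(f,d["xyz"]))
g=r.grab_frame("side");
for d in r.pinpoint("gate_stub",g)[:2]: print(d["confidence"],W(g,d["xyz"]))
H=np.array([.481,-.0686]);T=[]
for p in [4,7,8.5,10,11.5]:
    a=np.radians(p);w=H+.18*np.array([np.cos(a),np.sin(a)])-.0165*np.array([-np.sin(a),np.cos(a)])
    T.append(([*w,.069],p,0))
rel(s["tcp_pos"],s["eef_rot"],T)
```

```text
[ 0.66361173 -0.07985008  0.07039016] [-0.21784954 -0.41201465 -0.10872786]
0.58 [0.61759899 0.02042157 0.03455419]
0.78 [ 0.66152909 -0.05713793  0.06358675]
[-0.002, -0.007, 0.001, -2.9, 0]
[-0.002, -0.017, 0.001, -5.9, 0]
[-0.002, -0.022, 0.001, -7.4, 0]
[-0.002, -0.026, 0.001, -8.9, 0]
[-0.002, -0.031, 0.001, -10.4, 0]
```

Emit:
apply_moves:
  steps:
    - [-0.001,-0.004,0,-2,0]
    - [-0.002,-0.008,0,-3,0]
    - [-0.002,-0.011,0,-4,0]
    - [-0.002,-0.014,0,-5,0]
    - [-0.002,-0.017,0,-6,0]
    - [-0.002,-0.02,0,-7,0]
    - [-0.002,-0.022,0,-8,0]
    - [-0.002,-0.024,0,-9,0]
    - [-0.002,-0.026,0,-9,0]
    - [-0.002,-0.026,0,-9,0]

```text
clock: 5.55
tcp_pos: [0.66, -0.0552, 0.0693]
eef_rot: [[0.985, 0.173, -0.0], [0.173, -0.985, 0.0], [-0.0, -0.0, -1.0]]
ft_force: [-0.5, 0.7, 0.3]
width: 0.0003
```

Run:
```python
from h import *
s=r.sense();print(s["tcp_pos"],s["ft_force"])
g=r.grab_frame("side");
for d in r.pinpoint("gate_stub",g)[:2]:
  w=W(g,d["xyz"]);print(d["confidence"],w,np.degrees(np.arctan2(w[1]+.0686,w[0]-.481)))
u,v=pix(g,[.66,-.04,.05]);u=int(u);v=int(v)
cv2.imwrite("pics/gate1.png",cv2.resize(g["frame"][v-75:v+75,u-100:u+100,::-1],None,fx=4,fy=4,interpolation=cv2.INTER_CUBIC))
```

```text
[ 0.65999642 -0.05521784  0.06926864] [-0.45748398  0.66307515  0.29928645]
0.84 [ 0.6601329 -0.0395006  0.0606533] 9.226864467439484
0.54 [0.43237554 0.30540503 0.11036602] 97.40748491008074
```

Emit:
apply_moves:
  steps:
    - [0,-0.001,0,0,0]
    - [0,-0.002,0,0,0]
    - [0,-0.003,0,0,0]
    - [0,-0.003,0,0,0]
    - [0,-0.003,0,0,0]
    - [0,-0.003,0,0,0]
    - [0,-0.003,0,0,0]
    - [0,-0.003,0,0,0]
    - [0,-0.003,0,0,0]
    - [0,-0.003,0,0,0]

```text
clock: 6.9
tcp_pos: [0.6598, -0.0542, 0.0694]
eef_rot: [[0.985, 0.172, 0.001], [0.172, -0.985, -0.003], [0.0, 0.003, -1.0]]
ft_force: [2.3, -10.9, -0.8]
width: -0.0002
```

View pics/gate1.png

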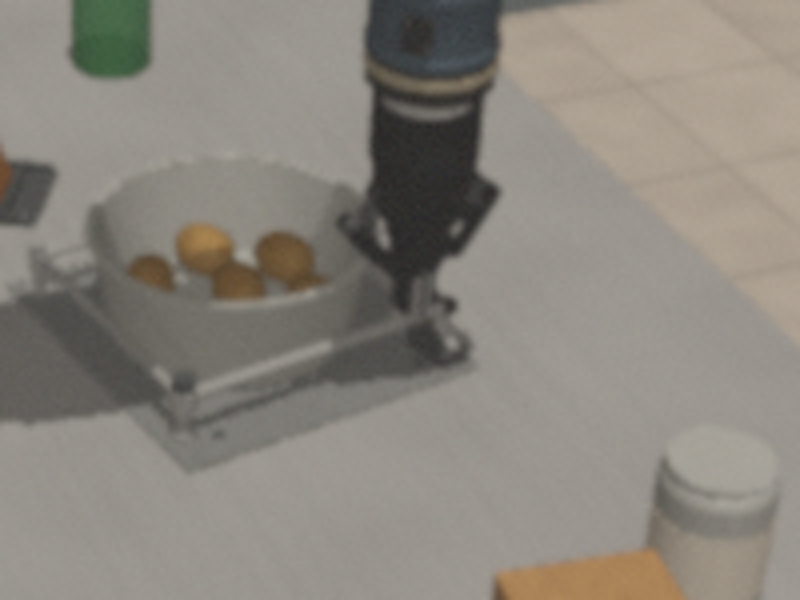

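Emit:
apply_moves:
  steps:
    - [0,-0.001,0,0,0]
    - [0,-0.002,0,0,0]
    - [0,-0.002,0,0,0]
    - [0,-0.002,0,0,0]
    - [0,-0.002,0,0,0]
    - [0,-0.002,0,0,0]
    - [0,-0.002,0,0,0]
    - [0,-0.002,0,0,0]
    - [0,-0.002,0,0,0]
    - [0,-0.002,0,0,0]

```text
clock: 8.15
tcp_pos: [0.6597, -0.0538, 0.0695]
eef_rot: [[0.985, 0.171, 0.001], [0.171, -0.985, -0.005], [0.0, 0.006, -1.0]]
ft_force: [5.2, -22.5, -3.4]
width: 0.0001
```

Gate is solid against its stop: 22 N and no further movement. I retreat and go over to the paddle.

Emit:
apply_moves:
  steps:
    - [0,0.025,0,0,0]
    - [0,0.04,-0.045,0,0.3]
    - [0,0.04,-0.1,0,0.6]
    - [-0.01,0.01,-0.15,-5,1]
    - [-0.03,-0.04,-0.18,-12,1]
    - [-0.05,-0.095,-0.19,-20,1]
    - [-0.075,-0.15,-0.19,-28,1]
    - [-0.1,-0.205,-0.19,-36,1]
    - [-0.12,-0.26,-0.19,-44,1]
    - [-0.145,-0.315,-0.19,-49,1]

```text
clock: 9.4
tcp_pos: [0.4611, 0.2357, 0.2595]
eef_rot: [[0.513, 0.858, 0.0], [0.858, -0.513, 0.001], [0.001, -0.0, -1.0]]
ft_force: [0.9, 1.0, 0.8]
width: 0.0854
```

Run:
```python
from h import *
s=r.sense();print(s["tcp_pos"],s["ft_force"],s["width"])
f=r.grab_frame("side")
for q in["gate_stub","paddle_neck"]:
  for d in r.pinpoint(q,f)[:1]:
    w=W(f,d["xyz"]);print(q,d["confidence"],w)
    if q=="gate_stub":print(np.degrees(np.arctan2(w[1]+.0686,w[0]-.481)))
m=r.masks_of("paddle",f);P=cloud(f)
if m:
  h=P[m[0]["pixels"]&(f["range_z"]>0)];print(m[0]["confidence"])
  for a in np.arange(0.0,.2,.03):
    k=h[(h[:,2]>=a)&(h[:,2]<a+.03)]
    if len(k):print(round(a,2),len(k),k.mean(0),k.min(0),k.max(0))
rel(s["tcp_pos"],s["eef_rot"],[([.4145,.3145,.25],59.5,1),([.4145,.3145,.160],59.5,1)])
```

```text
[0.46108958 0.23565025 0.25949353] [0.89722706 0.98263913 0.75704472] 0.08539931639598976
gate_stub 0.51 [ 0.65715029 -0.03679073  0.06562328]
10.236174128688937
paddle_neck 0.63 [0.43231956 0.30656254 0.1092184 ]
0.74
0.0 51 [0.45906423 0.2825919  0.01985427] [0.44207337 0.26197256 0.00502393] [0.4740449  0.33481564 0.02968683]
0.03 68 [0.45080778 0.28662642 0.04481961] [0.43483419 0.26458798 0.03015889] [0.46648096 0.31157089 0.05767862]
0.06 52 [0.44035099 0.2875198  0.07392038] [0.42905525 0.26376449 0.06044374] [0.45560339 0.31001115 0.08989265]
0.09 17 [0.43047408 0.29642864 0.10592479] [0.42083845 0.28672002 0.09185451] [0.43787059 0.30725411 0.11912221]
0.12 41 [0.42152102 0.30297135 0.13560095] [0.41221003 0.29052798 0.12175625] [0.43173766 0.31359452 0.14919912]
0.15 38 [0.41256915 0.30881798 0.16462682] [0.40226206 0.29755154 0.15008713] [0.42055393 0.3170596  0.17985212]
0.18 9 [0.40716202 0.31181878 0.18414302] [0.40318226 0.3052598  0.18025801] [0.4113711  0.31899114 0.19125013]
[0.044, -0.08, 0.01, -0.4, 1]
[0.044, -0.08, 0.1, -0.4, 1]
```

Emit:
apply_moves:
  steps:
    - [0.022,-0.04,0,0,1]
    - [0.044,-0.08,0,0,1]
    - [0.044,-0.08,0.03,0,1]
    - [0.044,-0.08,0.06,0,1]
    - [0.044,-0.08,0.09,0,1]
    - [0.044,-0.08,0.101,0,1]
    - [0.044,-0.08,0.101,0,1]
    - [0.044,-0.08,0.101,0,0]
    - [0.044,-0.08,0.101,0,0]
    - [0.044,-0.08,0.101,0,0]

```text
clock: 10.85
tcp_pos: [0.4163, 0.3137, 0.1589]
eef_rot: [[0.516, 0.857, 0.001], [0.857, -0.516, 0.001], [0.001, 0.0, -1.0]]
ft_force: [-0.2, -0.2, 0.4]
width: 0.0321
```

Emit:
apply_moves:
  steps:
    - [0,0,0,0,0]
    - [0,0,0,0,0]
    - [0,0,0,0,0]
    - [0,0,0,0,0]
    - [0,0,0,0,0]
    - [0,0,0,0,0]
    - [0,0,-0.001,0,0]
    - [0,0,-0.002,0,0]
    - [0,0,-0.002,0,0]
    - [0,0,-0.002,0,0]

```text
clock: 12.1
tcp_pos: [0.416, 0.3135, 0.1602]
eef_rot: [[0.516, 0.857, -0.0], [0.857, -0.516, -0.0], [-0.0, -0.0, -1.0]]
ft_force: [-1.0, -0.4, -1.4]
width: 0.0152
```

Run:
```python
from h import *
s=r.sense();print(s["tcp_pos"],s["eef_rot"],s["ft_force"],s["width"])
f=r.grab_frame("side")
u,v=pix(f,[.42,.31,.12]);u=int(u);v=int(v);print(u,v)
cv2.imwrite("pics/grip1.png",cv2.resize(f["frame"][v-60:v+60,u-80:u+80,::-1],None,fx=4,fy=4,interpolation=cv2.INTER_CUBIC))
```

```text
[0.41597107 0.31348086 0.16021733] [[ 5.15613042e-01  8.56821550e-01 -1.53365105e-04]
 [ 8.56821549e-01 -5.15613057e-01 -8.84918878e-05]
 [-1.54898807e-04 -8.57789552e-05 -9.99999984e-01]] [-1.01968593 -0.43960647 -1.42821831] 0.015201161993463228
246 196
```

View pics/grip1.png

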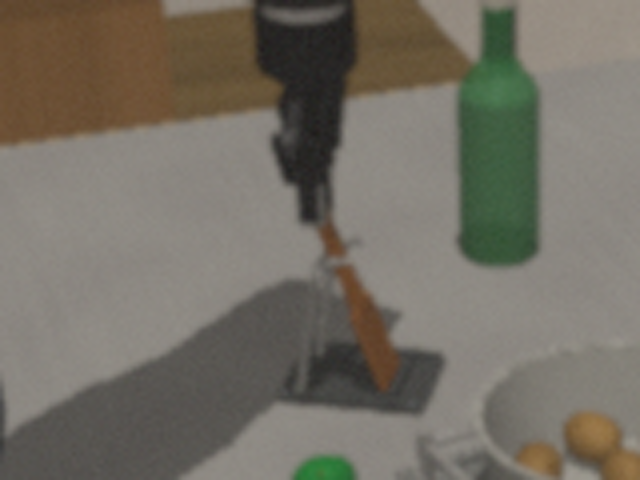

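Emit:
apply_moves:
  steps:
    - [0,0.001,-0.008,0,0]
    - [0,0.003,-0.017,0,0]
    - [0,0.012,-0.02,0,0]
    - [0,0.03,-0.02,0,0]
    - [0,0.055,-0.02,0,0]
    - [0,0.08,-0.025,0,0]
    - [0,0.085,-0.06,0,0]
    - [0,0.085,-0.1,0,0]
    - [0,0.085,-0.13,0,0]
    - [0,0.085,-0.13,0,0]

```text
clock: 13.4
tcp_pos: [0.4905, 0.2693, 0.292]
eef_rot: [[0.516, 0.856, 0.003], [0.856, -0.516, 0.001], [0.003, 0.002, -1.0]]
ft_force: [0.1, -0.3, -1.1]
width: 0.0154
```

Run:
```python
from h import *
np.set_printoptions(precision=4,suppress=True)
s=r.sense();tp=np.array(s["tcp_pos"]);R=np.array(s["eef_rot"]);print(tp,s["ft_force"],s["width"],s["joint_positions"])
for n in("side","top"):
  f=r.grab_frame(n)
  for q in["paddle_tip","paddle_neck"]:
    for d in r.pinpoint(q,f)[:1]: w=W(f,d["xyz"]);print(n,q,d["confidence"],w,R.T@(w-tp))
  m=r.masks_of("paddle",f)
  if m:
    h=cloud(f)[m[0]["pixels"]&(f["range_z"]>0)];k=h[h[:,2]<h[:,2].min()+.012];print(len(h),(h@R-tp@R).min(0),(h@R-tp@R).max(0),"lowest",(k@R-tp@R).mean(0))
  if n=="top":
    print([W(f,d["xyz"])[:2].round(3).tolist() for d in r.pinpoint("potato0",f) if d["confidence"]>.3])
    big=cv2.resize(f["frame"][170:290,210:370],None,fx=4,fy=4,interpolation=cv2.INTER_CUBIC);cv2.imwrite("pics/bowl1.png",big[...,::-1]);np.save("bowl_before.npy",f["frame"])
```

```text
[0.4905 0.2693 0.292 ] [ 0.0651 -0.2768 -1.1305] 0.015420366285094553 [ 0.5022  0.3367  0.2401  1.471  -0.0001  1.0447]
side paddle_tip 0.6 [0.5389 0.2482 0.1366] [0.0065 0.0521 0.1555]
side paddle_neck 0.76 [0.5047 0.2593 0.2427] [-0.0014  0.0173  0.0493]
260 [-0.032  -0.1347  0.019 ] [0.5688 0.0582 0.294 ] lowest [ 0.5688 -0.1347  0.294 ]
top paddle_tip 0.78 [0.5369 0.2442 0.1376] [0.0021 0.0525 0.1545]
top paddle_neck 0.63 [0.4982 0.2612 0.2412] [-0.0031  0.0107  0.0508]
549 [-0.0265  0.0074 -0.0277] [0.1    0.0572 0.2938] lowest [0.0605 0.0298 0.2904]
[[0.569, 0.111], [0.619, 0.021], [0.508, 0.028], [0.574, 0.053], [0.342, -0.013], [0.363, 0.14], [0.626, 0.082], [0.517, 0.085], [0.562, 0.048]]
```

View pics/bowl1.png

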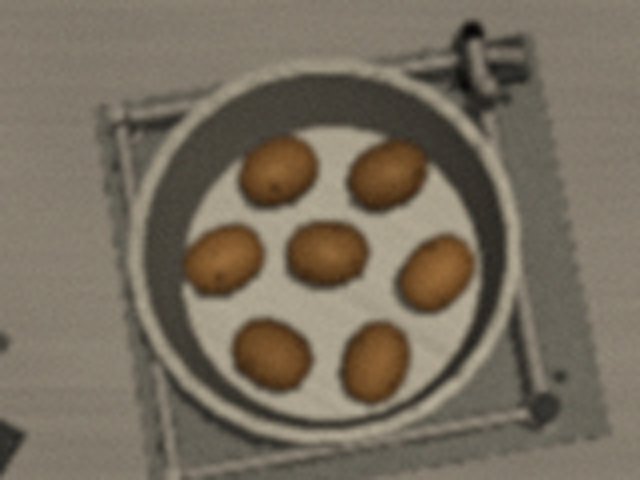

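Bowl crop: six potatoes in a ring and one in the middle, gate latched at the upper right. There is a wide gap at crop (335,385), which is bay angle -123°. I plan to insert there along the paddle's axis and then sweep ccw.

```bash
cat >> h.py <<'E'
C=np.array([.5655,.053])
def swp(th,z=.167,rad=.048,back=0):
    a=np.radians(th);e=np.array([np.cos(a),np.sin(a)]);t=np.array([-e[1],e[0]])
    w=C+rad*e-(.053+back*.364)*t; return ([*w,z+back],th+180,0)
E
python3 - <<'E'
from h import *
s=r.sense();tp=np.array([.4905,.2693,.292]);R=s["eef_rot"]
rel(tp,R,[swp(-123,back=.125),swp(-123,back=.06),swp(-123)])
print();p=swp(-123);a=np.radians(57)
R=np.array([[np.cos(a),np.sin(a),0],[np.sin(a),-np.cos(a),0],[0,0,-1]])
rel(np.array(p[0]),R,[swp(-123+8*i) for i in range(1,11)])
E
```

```text
[-0.191, 0.076, 0.0, 2.0, 0]
[-0.192, 0.099, 0.065, 2.0, 0]
[-0.193, 0.121, 0.125, 2.0, 0]

[-0.007, 0.007, 0.0, -8.0, 0]
[-0.013, 0.015, 0.0, -16.0, 0]
[-0.017, 0.024, 0.0, -24.0, 0]
[-0.021, 0.033, 0.0, -32.0, 0]
[-0.023, 0.043, 0.0, -40.0, 0]
[-0.024, 0.053, 0.0, -48.0, 0]
[-0.023, 0.063, 0.0, -56.0, 0]
[-0.021, 0.073, 0.0, -64.0, 0]
[-0.017, 0.082, 0.0, -72.0, 0]
[-0.013, 0.091, 0.0, -80.0, 0]
```

Emit:
apply_moves:
  steps:
    - [-0.045,0.018,0,0,0]
    - [-0.09,0.036,0,1,0]
    - [-0.135,0.054,0,2,0]
    - [-0.175,0.07,0,2,0]
    - [-0.191,0.076,0,2,0]
    - [-0.191,0.082,0.017,2,0]
    - [-0.192,0.09,0.04,2,0]
    - [-0.192,0.099,0.065,2,0]
    - [-0.193,0.107,0.085,2,0]
    - [-0.193,0.112,0.1,2,0]

```text
clock: 15.1
tcp_pos: [0.4855, 0.0468, 0.1894]
eef_rot: [[0.545, 0.838, -0.0], [0.838, -0.545, 0.0], [-0.0, -0.0, -1.0]]
ft_force: [0.2, -0.9, -0.2]
width: 0.0152
```

Emit:
apply_moves:
  steps:
    - [0,0.003,0.008,0,0]
    - [0,0.006,0.016,0,0]
    - [0,0.009,0.024,0,0]
    - [0,0.009,0.025,0,0]
    - [0,0.009,0.025,0,0]
    - [-0.003,0.012,0.025,-4,0]
    - [-0.007,0.016,0.025,-8,0]
    - [-0.01,0.02,0.025,-12,0]
    - [-0.013,0.024,0.025,-16,0]
    - [-0.013,0.024,0.025,-16,0]

```text
clock: 16.35
tcp_pos: [0.4985, 0.0224, 0.1656]
eef_rot: [[0.294, 0.956, 0.001], [0.956, -0.294, 0.0], [0.0, 0.0, -1.0]]
ft_force: [-0.2, -0.5, -0.7]
width: 0.0149
```

Run:
```python
from h import *
s=r.sense();print(s["tcp_pos"],s["ft_force"],s["width"])
f=r.grab_frame("top")
big=cv2.resize(f["frame"][170:290,210:370],None,fx=4,fy=4,interpolation=cv2.INTER_CUBIC);cv2.imwrite("pics/bowl2.png",big[...,::-1])
T=[swp(-107+8*i) for i in range(11)];a=np.radians(T[0][1])
R=np.array([[np.cos(a),np.sin(a),0],[np.sin(a),-np.cos(a),0],[0,0,-1]])
rel(s["tcp_pos"],s["eef_rot"],T)
```

```text
[0.49849028 0.02243886 0.16562208] [-0.19440043 -0.5290545  -0.70083395] 0.014913592502008627
[0.001, 0.002, -0.001, -0.1, 0]
[-0.006, 0.009, -0.001, -8.1, 0]
[-0.012, 0.017, -0.001, -16.1, 0]
[-0.017, 0.026, -0.001, -24.1, 0]
[-0.02, 0.036, -0.001, -32.1, 0]
[-0.022, 0.045, -0.001, -40.1, 0]
[-0.023, 0.055, -0.001, -48.1, 0]
[-0.022, 0.065, -0.001, -56.1, 0]
[-0.02, 0.075, -0.001, -64.1, 0]
[-0.016, 0.084, -0.001, -72.1, 0]
[-0.012, 0.093, -0.001, -80.1, 0]
```

View pics/bowl2.png

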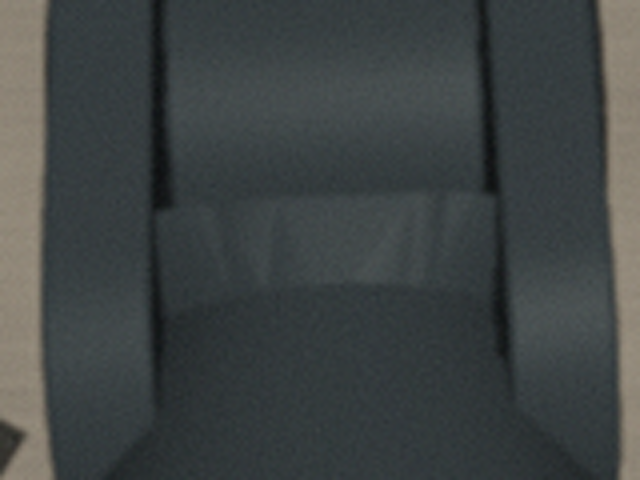

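The arm hides the bowl from the top camera. The wrist force is under 1 N, so I sweep on.

Emit:
apply_moves:
  steps:
    - [-0.007,0.007,0,-8,0]
    - [-0.013,0.015,0,-16,0]
    - [-0.017,0.024,0,-24,0]
    - [-0.021,0.033,0,-32,0]
    - [-0.023,0.043,0,-40,0]
    - [-0.024,0.053,0,-48,0]
    - [-0.023,0.063,0,-56,0]
    - [-0.021,0.073,0,-64,0]
    - [-0.017,0.082,0,-72,0]
    - [-0.013,0.091,0,-80,0]

```text
clock: 17.65
tcp_pos: [0.5818, -0.0163, 0.1654]
eef_rot: [[-0.892, 0.452, -0.0], [0.452, 0.892, -0.0], [0.0, -0.0, -1.0]]
ft_force: [0.1, -0.7, -0.1]
width: 0.0149
```

Run:
```python
from h import *
s=r.sense();print(s["tcp_pos"],s["ft_force"],s["moment"],s["width"],s["joint_positions"])
f=r.grab_frame("side")
u,v=pix(f,[.565,.053,.09]);u=int(u);v=int(v)
cv2.imwrite("pics/bowl3.png",cv2.resize(f["frame"][v-60:v+60,u-80:u+80,::-1],None,fx=4,fy=4,interpolation=cv2.INTER_CUBIC))
```

```text
[ 0.58175428 -0.01626368  0.16539048] [ 0.06121124 -0.71154997 -0.13113139] [-0.19451056  0.05427128  0.01774948] 0.014918093730098492 [-2.79271651e-02  4.07875221e-01  2.34262798e-02  1.18637326e+00
 -4.25316405e-05 -1.12966161e+00]
```

View pics/bowl3.png

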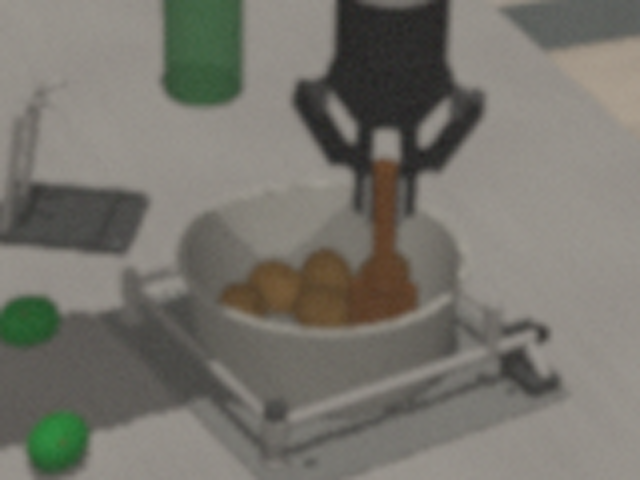

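The blade at crop (380,290) is herding potatoes ahead of it and the gate is still shut. I continue.

Emit:
apply_moves:
  steps:
    - [-0.007,0.007,0,-8,0]
    - [-0.013,0.015,0,-16,0]
    - [-0.017,0.024,0,-24,0]
    - [-0.021,0.033,0,-32,0]
    - [-0.023,0.043,0,-40,0]
    - [-0.024,0.053,0,-48,0]
    - [-0.023,0.063,0,-56,0]
    - [-0.021,0.073,0,-64,0]
    - [-0.017,0.082,0,-72,0]
    - [-0.013,0.091,0,-80,0]

```text
clock: 18.95
tcp_pos: [0.6343, 0.0591, 0.1654]
eef_rot: [[-0.602, -0.799, 0.0], [-0.799, 0.602, -0.0], [0.0, -0.0, -1.0]]
ft_force: [0.4, -0.6, -1.2]
width: 0.0153
```

Emit:
apply_moves:
  steps:
    - [-0.004,0.003,0,-4,0]
    - [-0.007,0.007,0,-8,0]
    - [-0.01,0.011,0,-12,0]
    - [-0.013,0.015,0,-16,0]
    - [-0.015,0.019,0,-20,0]
    - [-0.015,0.019,0,-20,0]
    - [-0.005,0.019,0,-20,0]
    - [0.005,0.019,0,-20,0]
    - [0.015,0.019,0,-20,0]
    - [0.02,0.019,0,-20,0]

```text
clock: 20.2
tcp_pos: [0.607, 0.0537, 0.1656]
eef_rot: [[-0.294, -0.956, 0.001], [-0.956, 0.294, 0.001], [-0.001, -0.0, -1.0]]
ft_force: [2.2, 3.5, -0.4]
width: 0.015
```

Run:
```python
from h import *
s=r.sense();print(s["tcp_pos"],s["ft_force"],s["moment"],s["width"],s["joint_positions"])
R=np.array(s["eef_rot"]);print("tip rel C",(s["tcp_pos"]+R@[0.002,.053,.155])[:2]-C,"tool x",R[:2,0],"y",R[:2,1])
f=r.grab_frame("side")
print([(round(d["confidence"],2),(W(f,d["xyz"])).round(3).tolist()) for d in r.pinpoint("potato0",f) if d["confidence"]>.2])
for q in["paddle_tip","paddle_neck"]:
    for d in r.pinpoint(q,f)[:1]: w=W(f,d["xyz"]);print(q,d["confidence"],w,R.T@(w-s["tcp_pos"]))
```

```text
[0.6070059  0.05368526 0.16558116] [ 2.19967912  3.50189336 -0.36714041] [ 1.16372964 -0.69748288 -0.16995858] 0.014966213272969438 [ 8.78432664e-02  4.63987859e-01  1.09515555e-01  1.21571426e+00
  7.54964047e-04 -2.75542866e+00]
tip rel C [-0.00965711  0.01447598] tool x [-0.29391505 -0.95583109] y [-0.95583139  0.29391541]
[(0.62, [0.568, 0.12, 0.034]), (0.61, [0.525, 0.108, 0.027]), (0.6, [0.347, -0.01, 0.02]), (0.53, [0.557, 0.072, 0.013]), (0.49, [0.502, 0.068, 0.026]), (0.46, [0.541, 0.069, 0.028]), (0.41, [0.544, 0.03, 0.025]), (0.21, [0.659, -0.038, 0.063])]
paddle_tip 0.75 [0.56089022 0.07281565 0.01373282] [-0.00459026  0.04974412  0.15183873]
paddle_neck 0.77 [0.59808555 0.05801277 0.11642596] [-0.00146887  0.00981206  0.04915383]
```

Emit:
apply_moves:
  steps:
    - [-0.01,-0.005,0,0,0]
    - [-0.01,-0.018,-0.03,0,0]
    - [-0.01,-0.03,-0.06,0,0]
    - [-0.01,-0.04,-0.095,0,0]
    - [-0.01,-0.04,-0.126,8,0]
    - [-0.05,0.01,-0.126,18,0]
    - [-0.09,0.06,-0.126,28,0]
    - [-0.13,0.11,-0.126,38,0]
    - [-0.16,0.15,-0.126,48,0]
    - [-0.172,0.175,-0.126,58,0]

```text
clock: 21.65
tcp_pos: [0.4888, 0.2726, 0.2913]
eef_rot: [[-0.967, -0.255, -0.0], [-0.255, 0.967, 0.0], [0.0, 0.0, -1.0]]
ft_force: [-0.1, -0.1, 0.2]
width: 0.0153
```

Run:
```python
from h import *
s=r.sense();print(s["tcp_pos"],s["ft_force"],s["moment"],s["width"],s["joint_positions"])
f=r.grab_frame("top")
print([(round(d["confidence"],2),W(f,d["xyz"])[:2].round(3).tolist()) for d in r.pinpoint("potato0",f) if d["confidence"]>.25])
a=np.load("bowl_before.npy");o=np.hstack([x[175:290,225:355] for x in(a,f["frame"])])
cv2.imwrite("pics/bowl4.png",cv2.resize(o,None,fx=3,fy=3,interpolation=cv2.INTER_CUBIC)[...,::-1])
```

```text
[0.48884147 0.27258251 0.2913041 ] [-0.12064209 -0.08041465  0.18428961] [ 0.01969903  0.01509061 -0.02794306] 0.015254905250015922 [ 5.08614306e-01  3.40186171e-01  2.43258852e-01  1.47395681e+00
  9.77249228e-05 -1.32017404e+00]
[(0.83, [0.531, 0.11]), (0.83, [0.501, 0.024]), (0.78, [0.594, 0.095]), (0.73, [0.363, 0.139]), (0.63, [0.532, -0.012]), (0.6, [0.498, 0.068]), (0.58, [0.543, 0.031]), (0.52, [0.341, -0.015]), (0.5, [0.544, 0.074])]
```

View pics/bowl4.png

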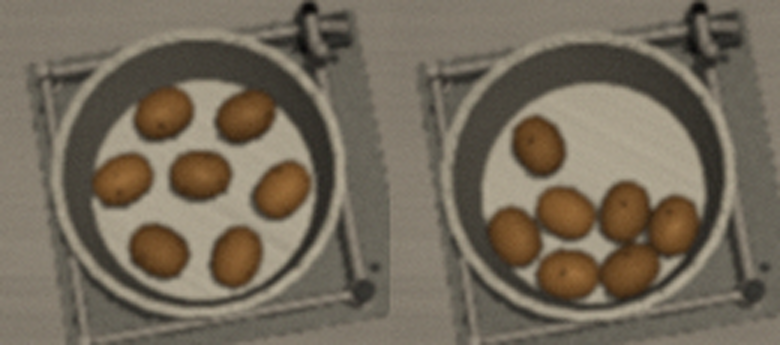

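Left is before, right is after. All seven have moved; the only position near an old one is the potato at lower right, crop (630,270), 8 mm from where another lay, but turned. One more ccw push from the empty side, starting at +5°, settles it.

Run:
```python
from h import *
s=r.sense()
rel(s["tcp_pos"],s["eef_rot"],[swp(5,back=.125),swp(5,back=.06),swp(5)])
```

```text
[-0.048, -0.337, -0.001, 9.9, 0]
[-0.052, -0.314, 0.064, 9.9, 0]
[-0.056, -0.292, 0.124, 9.9, 0]
```

Emit:
apply_moves:
  steps:
    - [-0.008,-0.056,0,2,0]
    - [-0.016,-0.112,0,4,0]
    - [-0.024,-0.168,0,6,0]
    - [-0.032,-0.224,0,8,0]
    - [-0.04,-0.28,0,10,0]
    - [-0.048,-0.337,0,10,0]
    - [-0.048,-0.337,0,10,0]
    - [-0.05,-0.328,0.025,10,0]
    - [-0.052,-0.314,0.064,10,0]
    - [-0.054,-0.305,0.088,10,0]

```text
clock: 23.0
tcp_pos: [0.6207, -0.01, 0.2014]
eef_rot: [[-0.996, -0.089, -0.002], [-0.089, 0.996, -0.0], [0.002, 0.0, -1.0]]
ft_force: [0.6, -0.1, 0.0]
width: 0.0148
```

Emit:
apply_moves:
  steps:
    - [-0.001,0.006,0.018,0,0]
    - [-0.002,0.013,0.036,0,0]
    - [-0.002,0.013,0.036,0,0]
    - [-0.009,0.02,0.036,-8,0]
    - [-0.015,0.028,0.036,-16,0]
    - [-0.019,0.037,0.036,-24,0]
    - [-0.023,0.046,0.036,-32,0]
    - [-0.025,0.056,0.036,-40,0]
    - [-0.026,0.066,0.036,-48,0]
    - [-0.025,0.076,0.036,-56,0]

```text
clock: 24.25
tcp_pos: [0.6401, 0.0673, 0.1683]
eef_rot: [[-0.48, -0.877, 0.001], [-0.877, 0.48, -0.0], [-0.0, -0.001, -1.0]]
ft_force: [0.3, 0.4, -0.4]
width: 0.0154
```

Emit:
apply_moves:
  steps:
    - [-0.004,0.003,0,-4,0]
    - [-0.007,0.007,0,-8,0]
    - [-0.01,0.011,0,-12,0]
    - [-0.013,0.015,0,-16,0]
    - [-0.015,0.019,0,-20,0]
    - [-0.015,0.019,0,-20,0]
    - [-0.015,0.01,0,-20,0]
    - [-0.015,0,-0.03,-20,0]
    - [-0.015,-0.012,-0.07,-20,0]
    - [-0.015,-0.022,-0.126,-20,0]

```text
clock: 25.5
tcp_pos: [0.6661, 0.0688, 0.2914]
eef_rot: [[-0.159, -0.987, -0.001], [-0.987, 0.159, -0.0], [0.001, 0.001, -1.0]]
ft_force: [1.0, 1.2, 0.1]
width: 0.0149
```

Run:
```python
from h import *
s=r.sense();print(s["tcp_pos"],s["ft_force"],s["width"],s["joint_positions"])
rel(s["tcp_pos"],s["eef_rot"],[([.4875,.2712,.29],149,0)])
```

```text
[0.66606477 0.06877221 0.29144938] [1.0118213  1.18395645 0.10605319] 0.014900212976170132 [ 1.02955215e-01  6.19236077e-01  6.81147460e-01  1.63410786e+00
 -1.53081635e-04 -2.87940548e+00]
[-0.172, 0.208, 0.002, 111.9, 0]
```

Emit:
apply_moves:
  steps:
    - [-0.015,0.015,0,10,0]
    - [-0.035,0.035,0,20,0]
    - [-0.055,0.06,0,30,0]
    - [-0.075,0.085,0,40,0]
    - [-0.095,0.11,0,50,0]
    - [-0.115,0.135,0,60,0]
    - [-0.135,0.16,0,70,0]
    - [-0.155,0.185,0,80,0]
    - [-0.17,0.205,0,90,0]
    - [-0.172,0.208,0,100,0]

```text
clock: 26.75
tcp_pos: [0.4872, 0.2731, 0.2912]
eef_rot: [[-0.944, 0.331, 0.0], [0.331, 0.944, 0.0], [-0.0, 0.0, -1.0]]
ft_force: [0.2, -0.5, -0.7]
width: 0.0153
```

Run:
```python
from h import *
s=r.sense();print(s["tcp_pos"],s["ft_force"],s["width"])
f=r.grab_frame("top")
print([(round(d["confidence"],2),W(f,d["xyz"])[:2].round(3).tolist()) for d in r.pinpoint("potato0",f) if d["confidence"]>.25])
a=np.load("bowl_before.npy");o=np.hstack([x[175:290,225:355] for x in(a,f["frame"])])
cv2.imwrite("pics/bowl5.png",cv2.resize(o,None,fx=3,fy=3,interpolation=cv2.INTER_CUBIC)[...,::-1])
rel(s["tcp_pos"],s["eef_rot"],[([.4888,.27,.292],59,0)])
```

```text
[0.48724957 0.27309689 0.29124295] [ 0.21454821 -0.52432461 -0.74241706] 0.015340840116803338
[(0.82, [0.495, 0.064]), (0.81, [0.342, -0.014]), (0.76, [0.543, 0.075]), (0.74, [0.595, 0.116]), (0.73, [0.5, 0.02]), (0.62, [0.522, 0.108]), (0.59, [0.365, 0.142]), (0.5, [0.542, 0.03])]
[-0.002, -0.002, -0.001, 101.6, 0]
```

View pics/bowl5.png

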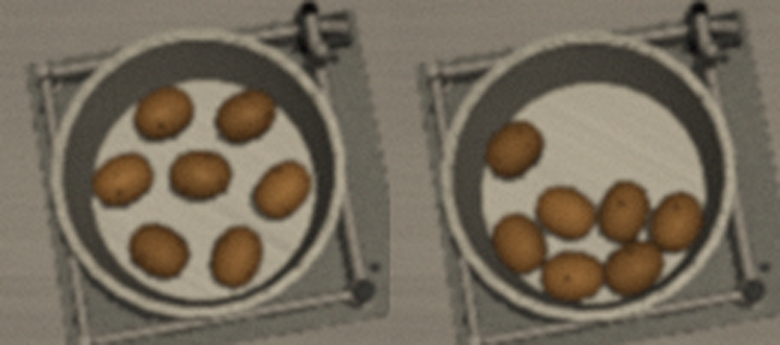

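Only the free potato moved; it slipped past outside the blade. I repeat with the blade further out (r = 56 mm), so that it has to drive the train along the wall.

Run:
```python
from h import *
s=r.sense();q=dict(rad=.056)
rel(s["tcp_pos"],s["eef_rot"],[swp(20,back=.125,**q),swp(20,back=.06,**q),swp(20,back=.03,**q)])
p=swp(20,back=.03,**q)
print()
def RR(d): a=np.radians(d); return np.array([[np.cos(a),np.sin(a),0],[np.sin(a),-np.cos(a),0],[0,0,-1]])
rel(np.array(p[0]),RR(p[1]),[swp(20,**q)]+[swp(20+i,**q) for i in range(7,57,7)])
p=swp(69,**q);print();rel(np.array(p[0]),RR(p[1]),[swp(69+i,**q) for i in (6,12,18,23)])
```

```text
[-0.251, -0.223, -0.001, -39.2, 0]
[-0.236, -0.204, 0.064, -39.2, 0]
[-0.229, -0.196, 0.094, -39.2, 0]

[-0.0, 0.011, 0.03, -0.0, 0]
[-0.006, 0.018, 0.03, -7.0, 0]
[-0.011, 0.026, 0.03, -14.0, 0]
[-0.015, 0.035, 0.03, -21.0, 0]
[-0.018, 0.043, 0.03, -28.0, 0]
[-0.02, 0.053, 0.03, -35.0, 0]
[-0.021, 0.062, 0.03, -42.0, 0]
[-0.021, 0.071, 0.03, -49.0, 0]
[-0.019, 0.081, 0.03, -56.0, 0]

[-0.005, 0.006, 0.0, -6.0, 0]
[-0.01, 0.013, 0.0, -12.0, 0]
[-0.014, 0.02, 0.0, -18.0, 0]
[-0.016, 0.026, 0.0, -23.0, 0]
```

Emit:
apply_moves:
  steps:
    - [-0.035,-0.03,0,-6,0]
    - [-0.07,-0.062,0,-12,0]
    - [-0.11,-0.097,0,-18,0]
    - [-0.15,-0.133,0,-24,0]
    - [-0.19,-0.168,0,-30,0]
    - [-0.225,-0.2,0,-36,0]
    - [-0.251,-0.223,0,-39,0]
    - [-0.249,-0.22,0.01,-39,0]
    - [-0.24,-0.209,0.05,-39,0]
    - [-0.229,-0.196,0.094,-39,0]

```text
clock: 28.1
tcp_pos: [0.6407, 0.0113, 0.1959]
eef_rot: [[-0.939, -0.344, 0.001], [-0.344, 0.939, -0.0], [-0.001, -0.001, -1.0]]
ft_force: [0.7, 0.2, -0.4]
width: 0.0152
```

Emit:
apply_moves:
  steps:
    - [0,0.005,0.015,0,0]
    - [0,0.011,0.03,0,0]
    - [0,0.011,0.03,0,0]
    - [-0.006,0.018,0.03,-7,0]
    - [-0.011,0.026,0.03,-14,0]
    - [-0.015,0.035,0.03,-21,0]
    - [-0.018,0.043,0.03,-28,0]
    - [-0.02,0.053,0.03,-35,0]
    - [-0.021,0.062,0.03,-42,0]
    - [-0.021,0.071,0.03,-49,0]

```text
clock: 29.35
tcp_pos: [0.6364, 0.0857, 0.1677]
eef_rot: [[-0.354, -0.935, 0.001], [-0.935, 0.354, -0.0], [-0.0, -0.001, -1.0]]
ft_force: [0.2, -0.2, -0.8]
width: 0.0151
```

Emit:
apply_moves:
  steps:
    - [-0.003,0.003,0,-3,0]
    - [-0.005,0.006,0,-6,0]
    - [-0.008,0.01,0,-9,0]
    - [-0.01,0.013,0,-12,0]
    - [-0.012,0.016,0,-15,0]
    - [-0.014,0.02,0,-18,0]
    - [-0.016,0.026,0,-23,0]
    - [-0.016,0.026,0,-23,0]
    - [-0.016,0.026,0,-23,0]
    - [-0.016,0.026,0,-23,0]

```text
clock: 30.6
tcp_pos: [0.6175, 0.1101, 0.167]
eef_rot: [[0.033, -0.999, 0.0], [-0.999, -0.033, -0.0], [0.0, -0.0, -1.0]]
ft_force: [2.2, -0.8, -0.4]
width: 0.0153
```

Run:
```python
from h import *
s=r.sense();print(s["tcp_pos"],s["ft_force"],s["moment"],s["width"],s["joint_positions"])
f=r.grab_frame("side")
print([(round(d["confidence"],2),(W(f,d["xyz"])).round(3).tolist()) for d in r.pinpoint("potato0",f) if d["confidence"]>.2])
```

```text
[0.61747786 0.11008506 0.16695221] [ 2.22694881 -0.80150861 -0.36490077] [-0.14803364 -0.46447922  0.00953897] 0.015262782446856448 [ 1.76496772e-01  5.01619157e-01  1.72271471e-01  1.24106090e+00
 -1.44135307e-04 -2.99827893e+00]
[(0.67, [0.346, -0.012, 0.023]), (0.61, [0.511, 0.09, 0.029]), (0.56, [0.366, 0.138, 0.017]), (0.54, [0.547, 0.117, 0.031]), (0.47, [0.547, 0.073, 0.027]), (0.45, [0.544, 0.032, 0.025])]
```

Emit:
apply_moves:
  steps:
    - [0.001,0.005,0,0,0]
    - [0.002,0.01,0,0,0]
    - [0.004,0.015,0,0,0]
    - [0.006,0.02,0,0,0]
    - [0.008,0.025,0,0,0]
    - [0.011,0.03,0,0,0]
    - [0.014,0.035,0,0,0]
    - [0.017,0.039,0,0,0]
    - [0.017,0.039,0,0,0]
    - [0.017,0.039,0,0,0]

```text
clock: 31.95
tcp_pos: [0.5787, 0.0921, 0.1668]
eef_rot: [[0.034, -0.999, -0.0], [-0.999, -0.034, 0.0], [-0.0, 0.0, -1.0]]
ft_force: [0.9, -0.7, -0.6]
width: 0.0149
```

Force stays low. I withdraw along the paddle's axis, move aside and look.

Emit:
apply_moves:
  steps:
    - [0,-0.01,0,0,0]
    - [0,-0.02,-0.03,0,0]
    - [0,-0.033,-0.065,0,0]
    - [0,-0.045,-0.1,0,0]
    - [0,-0.045,-0.125,8,0]
    - [-0.03,-0.02,-0.125,18,0]
    - [-0.08,0.02,-0.125,28,0]
    - [-0.13,0.06,-0.125,38,0]
    - [-0.17,0.09,-0.125,48,0]
    - [-0.175,0.093,-0.125,58,0]

```text
clock: 33.2
tcp_pos: [0.4782, 0.2664, 0.2921]
eef_rot: [[-0.831, -0.557, 0.0], [-0.557, 0.831, 0.001], [-0.0, 0.0, -1.0]]
ft_force: [0.7, -0.5, -0.6]
width: 0.0156
```

Run:
```python
from h import *
s=r.sense();print(s["tcp_pos"],s["ft_force"],s["width"])
f=r.grab_frame("top")
print([(round(d["confidence"],2),W(f,d["xyz"])[:2].round(3).tolist()) for d in r.pinpoint("potato0",f) if d["confidence"]>.25])
a=np.load("bowl_before.npy");o=np.hstack([x[175:290,225:355] for x in(a,f["frame"])])
cv2.imwrite("pics/bowl6.png",cv2.resize(o,None,fx=3,fy=3,interpolation=cv2.INTER_CUBIC)[...,::-1])
rel(s["tcp_pos"],s["eef_rot"],[([.4888,.27,.292],59,0)])
```

```text
[0.47823171 0.26642517 0.29213245] [ 0.67637744 -0.50102078 -0.64446907] 0.015566910769007014
[(0.86, [0.345, -0.015]), (0.85, [0.595, -0.006]), (0.8, [0.516, 0.005]), (0.79, [0.551, -0.012]), (0.79, [0.364, 0.141]), (0.66, [0.536, 0.045]), (0.63, [0.497, 0.048]), (0.57, [0.509, 0.094]), (0.49, [0.577, 0.028])]
[-0.011, -0.003, 0.0, 154.8, 0]
```

View pics/bowl6.png

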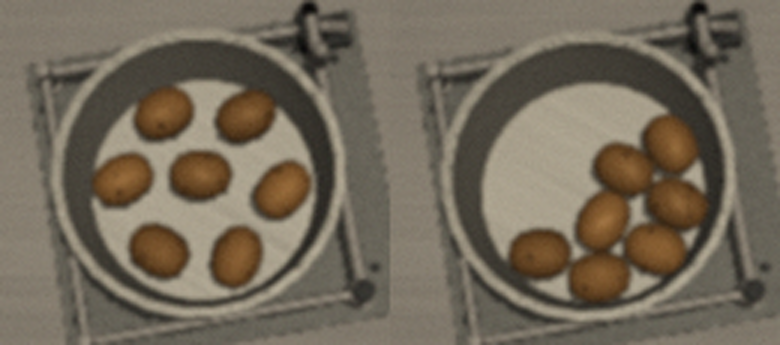

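The right panel shows every potato well away from where it lay, and all seven are inside the bowl. Now I turn back for the stand and check the paddle's seat in the fingers.

Emit:
apply_moves:
  steps:
    - [-0.003,0,0,10,0]
    - [-0.006,-0.001,0,20,0]
    - [-0.01,-0.003,0,30,0]
    - [-0.01,-0.003,0,40,0]
    - [-0.01,-0.003,0,50,0]
    - [-0.01,-0.003,0,60,0]
    - [-0.01,-0.003,0,70,0]
    - [-0.01,-0.003,0,80,0]
    - [-0.01,-0.003,0,90,0]
    - [-0.01,-0.003,0,100,0]

```text
clock: 34.55
tcp_pos: [0.4906, 0.2663, 0.2916]
eef_rot: [[-0.404, 0.915, -0.0], [0.915, 0.404, -0.0], [-0.0, -0.0, -1.0]]
ft_force: [-0.6, -0.4, -0.6]
width: 0.0154
```

Emit:
apply_moves:
  steps:
    - [0,0,0,10,0]
    - [0,0,0,20,0]
    - [0,0,0,30,0]
    - [0,0,0,40,0]
    - [0,0,0,50,0]
    - [0,0,0,54.8,0]
    - [0,0,0,54.8,0]
    - [0,0,0,54.8,0]
    - [0,0,0,54.8,0]
    - [0,0,0,54.8,0]

```text
clock: 35.8
tcp_pos: [0.4898, 0.2669, 0.2918]
eef_rot: [[0.512, 0.859, -0.0], [0.859, -0.512, 0.0], [-0.0, -0.0, -1.0]]
ft_force: [-0.1, 0.4, -0.6]
width: 0.0149
```

Run:
```python
from h import *
np.set_printoptions(precision=4,suppress=True)
s=r.sense();tp=np.array(s["tcp_pos"]);R=np.array(s["eef_rot"]);print(tp,R[:2,0],s["ft_force"],s["width"])
for n in("side","top"):
  f=r.grab_frame(n)
  for q in["paddle_tip","paddle_neck"]:
    for d in r.pinpoint(q,f)[:1]: w=W(f,d["xyz"]);print(n,q,d["confidence"],w,R.T@(w-tp))
a=np.array([.416,.3135,.1602]);t=np.array([.857,-.516,0])
rel(tp,R,[(a+[0,0,.02]+.08*t,59,0),(a+[0,0,.02],59,0),(a,59,0),(a-[0,0,.002],59,0)])
```

```text
[0.4898 0.2669 0.2918] [0.5118 0.8591] [-0.1159  0.4256 -0.6311] 0.014930104046905868
side paddle_tip 0.57 [0.5364 0.2414 0.1373] [0.002  0.0531 0.1545]
side paddle_neck 0.74 [0.5067 0.2585 0.2434] [0.0014 0.0189 0.0483]
top paddle_tip 0.89 [0.5334 0.2428 0.1422] [0.0016 0.0498 0.1495]
top paddle_neck 0.89 [0.4961 0.2601 0.243 ] [-0.0026  0.0089  0.0488]
[0.002, -0.007, 0.112, 0.2, 0]
[0.002, -0.087, 0.112, 0.2, 0]
[0.002, -0.087, 0.132, 0.2, 0]
[0.002, -0.087, 0.134, 0.2, 0]
```

No slip: the tip offset is as before. I retrace the withdrawal path.

Emit:
apply_moves:
  steps:
    - [0.002,-0.005,0.03,0,0]
    - [0.002,-0.007,0.07,0,0]
    - [0.002,-0.012,0.107,0,0]
    - [0.002,-0.032,0.112,0,0]
    - [0.002,-0.052,0.112,0,0]
    - [0.002,-0.066,0.112,0,0]
    - [0.002,-0.077,0.113,0,0]
    - [0.002,-0.084,0.116,0,0]
    - [0.002,-0.086,0.124,0,0]
    - [0.002,-0.086,0.124,0,0]

```text
clock: 37.35
tcp_pos: [0.4167, 0.3123, 0.1669]
eef_rot: [[0.513, 0.859, -0.001], [0.859, -0.513, -0.001], [-0.001, -0.0, -1.0]]
ft_force: [0.2, 0.6, -0.2]
width: 0.0153
```

Emit:
apply_moves:
  steps:
    - [0,-0.001,0.003,0,0]
    - [0,-0.001,0.006,0,0]
    - [0,-0.001,0.008,0,0]
    - [0,-0.001,0.009,0,0]
    - [0,-0.001,0.0095,0,0]
    - [0,-0.001,0.0095,0,0]
    - [0,-0.001,0.0095,0,0]
    - [0,-0.001,0.0095,0,0]
    - [0,-0.001,0.0095,0,0]
    - [0,-0.001,0.0095,0,0]

```text
clock: 38.6
tcp_pos: [0.4165, 0.3133, 0.1592]
eef_rot: [[0.513, 0.858, 0.001], [0.858, -0.513, 0.001], [0.001, 0.001, -1.0]]
ft_force: [-1.2, -3.8, 13.4]
width: 0.0154
```

Run:
```python
from h import *
np.set_printoptions(precision=4,suppress=True)
s=r.sense();print(s["tcp_pos"],s["ft_force"])
f=r.grab_frame("side")
for q in["paddle_tip","paddle_neck"]:
    for d in r.pinpoint(q,f)[:1]: print(q,d["confidence"],W(f,d["xyz"]))
u,v=246,196
cv2.imwrite("pics/back.png",cv2.resize(f["frame"][v-60:v+60,u-80:u+80,::-1],None,fx=4,fy=4,interpolation=cv2.INTER_CUBIC))
```

```text
[0.4165 0.3133 0.1592] [-1.22   -3.7753 13.422 ]
paddle_tip 0.56 [0.461  0.2886 0.0075]
paddle_neck 0.81 [0.4322 0.3056 0.1085]
```

Seated: 13 N upward on contact, and the neck is within 1 mm of its original reading. I ease off, release and rise.

Emit:
apply_moves:
  steps:
    - [0,0,-0.001,0,0]
    - [0,0,-0.001,0,0]
    - [0,0,-0.001,0,0.1]
    - [0,0,-0.001,0,0.2]
    - [0,0,-0.001,0,0.35]
    - [0,0,-0.001,0,0.6]
    - [0,0,-0.001,0,1]
    - [0,0,-0.001,0,1]
    - [0,0,-0.001,0,1]
    - [0,0,-0.001,0,1]

```text
clock: 40.0
tcp_pos: [0.4161, 0.3132, 0.1593]
eef_rot: [[0.513, 0.859, -0.0], [0.859, -0.513, -0.0], [-0.0, -0.0, -1.0]]
ft_force: [0.9, -0.2, 0.0]
width: 0.0852
```

Emit:
apply_moves:
  steps:
    - [0,0,-0.02,0,1]
    - [0,0,-0.05,0,1]
    - [0,0,-0.09,0,1]
    - [0,0,-0.13,0,1]
    - [0,0,-0.17,0,1]
    - [0,-0.04,-0.17,0,1]
    - [0,-0.08,-0.17,0,1]
    - [0,-0.08,-0.17,0,1]
    - [0,-0.08,-0.17,0,1]
    - [0,-0.08,-0.17,0,1]

```text
clock: 41.25
tcp_pos: [0.348, 0.3538, 0.3292]
eef_rot: [[0.513, 0.858, -0.0], [0.858, -0.513, -0.0], [-0.0, 0.0, -1.0]]
ft_force: [0.4, -0.5, 0.8]
width: 0.0853
```

Run:
```python
from h import *
np.set_printoptions(precision=4,suppress=True)
s=r.sense();print(s["clock"],s["tcp_pos"],s["ft_force"],s["width"])
F={n:r.grab_frame(n) for n in("side","top")}
for n,f in F.items():
  for q in["paddle_tip","paddle_neck","gate_stub"]:
    for d in r.pinpoint(q,f)[:1]: print(n,q,d["confidence"],W(f,d["xyz"]))
t=F["top"];print([(round(d["confidence"],2),W(t,d["xyz"])[:2].round(3).tolist()) for d in r.pinpoint("potato0",t) if d["confidence"]>.25])
a=F["side"]["frame"][130:310,170:410];b=t["frame"][170:350,130:370]
cv2.imwrite("pics/final.png",cv2.resize(np.hstack([a,b]),None,fx=1.65,fy=1.65,interpolation=cv2.INTER_CUBIC)[...,::-1])
```

```text
41.25 [0.348  0.3538 0.3292] [ 0.3581 -0.5043  0.768 ] 0.08530115187162564
side paddle_tip 0.56 [0.4642 0.2882 0.0031]
side paddle_neck 0.74 [0.4326 0.3049 0.1113]
side gate_stub 0.73 [ 0.5943 -0.4459  0.0003]
top paddle_tip 0.61 [0.4649 0.2896 0.0073]
top paddle_neck 0.84 [0.4246 0.3076 0.1127]
top gate_stub 0.81 [ 0.661  -0.0386  0.0641]
[(0.8, [0.576, 0.029]), (0.71, [0.536, 0.043]), (0.7, [0.345, -0.013]), (0.67, [0.513, 0.096]), (0.65, [0.498, 0.046]), (0.6, [0.552, -0.014]), (0.59, [0.364, 0.137]), (0.56, [0.598, -0.009]), (0.53, [0.515, 0.004])]
```

View pics/final.png

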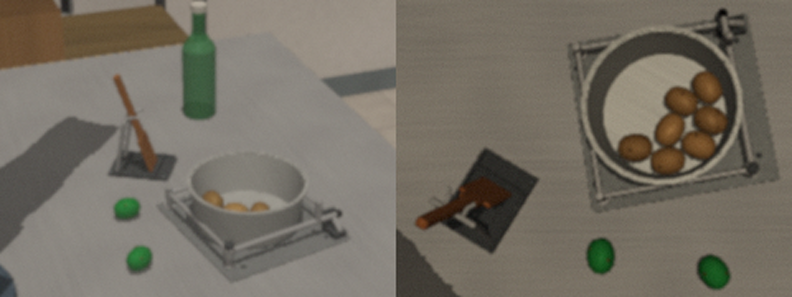

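The paddle leans in its fork as before (crop (130,120)). All seven potatoes are in the bowl, the gate is shut, and the green ones are untouched.

```bash
python3 -c "
from cell import r
print(r.hand_in())"
```

```text
the job is handed in; nothing more can be done
None
```

The job is handed in at about 41 s of the 72 s allowed; the hand-in gives no verdict.

- **Gate:** I pushed the bar shut by its stub. It then stood solid against its stop under about 22 N. The last top view puts the stub 3 mm from the computed shut position. The last side-view stub reading was false (it named the carton's spot), so I ignored it.
- **Stirring:** I made one ccw sweep of about 200° just above the bowl's floor, then two shorter pushes. The first short push moved little but one potato, which slipped past the blade, so I repeated it further out. Wrist force read after each move in the bowl was about 4 N at most.
- **Potatoes:** All seven are in the bowl. They look alike and I matched them by their order round the ring. On that reading each lies at least about 25 mm from where it started. Three now lie 12 to 25 mm from a spot another one had held.
- **Paddle:** It leans in its stand within about 3 mm of its first measured tip and neck. It did not slip in the fingers, and it touched the dish with about 13 N before I let go.
- **Other things:** The gripper is clear of everything and read no contact force at the end. I never moved near the bottle, the can or the carton, and the green look-alikes are where they were. I did not measure the can or the carton again at the end.

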